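# Lay out the guest stamps on the sign-in rail

## Robot

A 7-joint arm with a two-finger parallel gripper is mounted at the origin on the work surface. World frame = base frame: x ahead of the robot, y to its left, z up, the work surface at z = 0. Lengths are in m, angles in degrees, forces in N, time in s.
With the tool pointing down it reaches from about 0.425 to 0.825 m from the base axis. Payload 3.6 kg.
Tool frame: the origin (TCP) lies midway between the tips of the shut fingers; the grasp point (between the pads) lies 19 mm behind it (bot.grasp_offset is the distance from the TCP to the grasp point, in m); z points along the fingers, x is the direction in which the jaws open and shut, and the axes are right-handed (so a half turn about z gives the same grasp; the last joint's range is limited). The gripper opens to 93 mm and grips with 3 to 60 N. Pads are 15 mm wide; open, the fingers measure 128 mm over their backs; the gripper's body (75 mm by 188 mm) begins 65 mm behind the grasp point.
Start: joints at [-70.101, 35.231, -0.722, 81.555, 0.464, 63.22, -2.315], TCP at [0.237, 0.605, 0.219] pointing down, gripper open.
Joint ranges: [-178.69, 178.69], [-17.37, 117.87], [-77.05, 75.6], [15.02, 138.74], [-78.02, 258.01], [0.78, 113.62], [-162.83, 162.83]. Speed limits (degrees/s): [159.86, 159.86, 180, 180, 180, 180, 180].

## Interface

Orientations are given as [roll, pitch, yaw] about the fixed x, y, z axes, in that order (R = Rz(yaw) Ry(pitch) Rx(roll)).
In Python, from station import bot gives the robot as it stands. Calls block until the motion is done:
- bot.goto(position, orientation): joint-space move of the TCP to a pose.
- bot.move_l(position, rotation=None, speed=0.15): straight line of the TCP; rotation=None keeps the orientation; speed is the mean speed in m/s.
- bot.move_j(angles): joint-space move.
- bot.gripper_to(opening): finger opening in m; the grip force is fixed at half the most; returns when the fingers have stopped.
- bot.dwell(seconds).
- bot.ik(position, orientation): joint angles nearest the present ones, or None.
- bot.camera(name): name is "scene" or "top" or "wrist"; returns a dict with "image" (480x640x3 uint8, red, green, blue), "fx", "fy", "cx", "cy" (pixels), "rvec" (rotation vector, rad) and "tvec" (3), from world to camera coordinates, as OpenCV has them; the wrist camera has in their place "tool_from_camera" (4x4, takes a point from camera to tool coordinates, whose origin is the TCP and whose axes are the tool frame's). Camera axes: x right, y down, z forward; pixel columns grow to the right and rows downward; lengths in m; the calibration is good to about 2 mm. A picture is of the moment at which its call begins: read the wrist's pose just before it. There is no depth.
A pose or a line that the arm cannot do raises bot.IKError and nothing moves.
- bot.hand_in(): hands the job in, once; it reports no verdict.
Readings, each from a call of its own:
- bot.current_time(): time.
- bot.current_q(): joint angles.
- bot.current_qvel(): joint speeds.
- bot.current_joint_torque(): joint torques, N m.
- bot.current_eef_pos(): TCP position.
- bot.current_eef_rot(): TCP orientation.
- bot.current_ft_force(): force on the tool from outside, world axes, zero at the start.
- bot.current_torque(): the same for the moment, N m.
- bot.current_opening(): finger opening in m.
Only numpy, scipy, OpenCV 4.12 (cv2) and the standard library are available. Lean on these libraries where they do the work, as an engineer would, in place of code of your own. Each camera call takes 0.05 s, during which the arm holds its last target.

## Task

To free the aluminium sign-in rail for the stamps, slide the steel stop along its T-slot to the open left end, lift it out there and put it in the shallow white dish. Move the three wooden hand stamps from the packing tray to the rail's three dark seats, upright, centred, the oblong one's long side along the rail, in the reverse of their order on the tray: leftmost on the tray to the rightmost seat, middle to the middle, rightmost to the leftmost seat (left and right as seen from the robot).

Things in the scene. Friction and masses are not known exactly. Their poses are not given: they have to be found in the camera images.
- round_mid (a point): round stamp, turned wood on a black rubber sole: foot 40 mm across, waist 18 mm across 36 mm up, knob 26 mm across from 46 to 66 mm up, 72 mm tall. Point: on its axis, half-way up (36 mm above its sole); z up the handle
- square_mid (a point): square stamp of wood: foot 40 x 40 mm, 24 mm high, with a 24 x 24 mm square handle above it, 62 mm tall. Point: centre, half-way up (31 mm above its sole); x and y along its sides, z up
- oblong_mid (a point): oblong stamp of wood: foot 34 (x) x 54 (y) mm, 16 mm high, with a bar handle 18 mm thick (x) and 44 mm long (y) above it, 52 mm tall. Point: centre, half-way up (26 mm above its sole); y along its long side, z up
- rest_round: identical open grey rest, 66 x 72 mm outside, rim 10 mm high, floor 3 mm thick, fixed on the 8 mm thick packing tray; this is the one in which the round stamp stands at the start. Origin: centre of its underside, 8 mm above the table. Its y axis runs along the tray's row, +y to the robot's left; rests are 76 mm apart
- rest_square: identical open grey rest, 66 x 72 mm outside, rim 10 mm high, floor 3 mm thick, fixed on the 8 mm thick packing tray; this is the one in which the square stamp stands at the start. Origin: centre of its underside, 8 mm above the table. Its y axis runs along the tray's row, +y to the robot's left; rests are 76 mm apart
- rest_oblong: identical open grey rest, 66 x 72 mm outside, rim 10 mm high, floor 3 mm thick, fixed on the 8 mm thick packing tray; this is the one in which the oblong stamp stands at the start. Origin: centre of its underside, 8 mm above the table. Its y axis runs along the tray's row, +y to the robot's left; rests are 76 mm apart
- rail: fixed aluminium T-slot rail 300 (y) x 64 (x) mm, flat top 17 mm up. Origin: centre of underside, on the table; +y to its open left end. Three seats (pairs of dark patches beside the slot) at x = 0, y = -105, -30, +45 mm. Slot along x = 0: mouth 11 mm, lips 5 mm thick, channel 23 wide, 8 high, floor 4 mm up; closed at y = -142, lips end at y = +90 mm; from there to +150 open above, 32 mm wide
- stop_mid (a point): steel stop in the rail's slot, slides freely: T-foot 20 (x) x 26 (y) x 5 mm, stem 8 mm thick, block 22 (x) x 30 (y) x 36 mm on top, 51 mm tall; stands on the channel floor, block 2 mm clear of the rail's top. Can rise only 3 mm until its foot is past the lips (centre beyond y = +103 mm of the rail, best +120). Point: centre, 25.5 mm above its underside; y along the slot, z up
- dish: fixed shallow white dish, 90 (x) x 110 (y) mm outside, walls 14 mm high and 4 mm thick, floor 4 mm thick. Origin: centre of its underside, on the table
There are look-alikes about, which are no part of the job. What is shaped like the part that bears square_mid but turquoise is not meant. Leave any blue look-alike of the part that bears round_mid alone.

How it is judged (in metres and radians):
At the end, for the whole second after the job is handed in: Stamps upright (0.12 rad) on the rail's top (5 mm), within 12 mm across and 15 mm along of the seats, in the reverse of the tray's order; oblong stamp within 0.3 rad of the rail's length; stop in the dish (centre within 40 mm in x, 50 mm in y, under 40 mm high); all at rest (((y of rest_square in the frame of rest_round above 0.03 m and y of rest_oblong in the frame of rest_square above 0.03 m and y of round_mid in the frame of rail between 0.03 and 0.06 m and y of square_mid in the frame of rail between -0.045 and -0.015 m and y of oblong_mid in the frame of rail between -0.12 and -0.09 m) or (y of rest_oblong in the frame of rest_round above 0.03 m and y of rest_square in the frame of rest_oblong above 0.03 m and y of round_mid in the frame of rail between 0.03 and 0.06 m and y of oblong_mid in the frame of rail between -0.045 and -0.015 m and y of square_mid in the frame of rail between -0.12 and -0.09 m) or (y of rest_round in the frame of rest_square above 0.03 m and y of rest_oblong in the frame of rest_round above 0.03 m and y of square_mid in the frame of rail between 0.03 and 0.06 m and y of round_mid in the frame of rail between -0.045 and -0.015 m and y of oblong_mid in the frame of rail between -0.12 and -0.09 m) or (y of rest_oblong in the frame of rest_square above 0.03 m and y of rest_round in the frame of rest_oblong above 0.03 m and y of square_mid in the frame of rail between 0.03 and 0.06 m and y of oblong_mid in the frame of rail between -0.045 and -0.015 m and y of round_mid in the frame of rail between -0.12 and -0.09 m) or (y of rest_round in the frame of rest_oblong above 0.03 m and y of rest_square in the frame of rest_round above 0.03 m and y of oblong_mid in the frame of rail between 0.03 and 0.06 m and y of round_mid in the frame of rail between -0.045 and -0.015 m and y of square_mid in the frame of rail between -0.12 and -0.09 m) or (y of rest_square in the frame of rest_oblong above 0.03 m and y of rest_round in the frame of rest_square above 0.03 m and y of oblong_mid in the frame of rail between 0.03 and 0.06 m and y of square_mid in the frame of rail between -0.045 and -0.015 m and y of round_mid in the frame of rail between -0.12 and -0.09 m)) and x of round_mid in the frame of rail between -0.012 and 0.012 m and z of round_mid in the frame of rail between 0.048 and 0.058 m and angle between each of round_mid, square_mid, oblong_mid's own z axis and vertical below 0.12 rad and x of square_mid in the frame of rail between -0.012 and 0.012 m and z of square_mid in the frame of rail between 0.043 and 0.053 m and x of oblong_mid in the frame of rail between -0.012 and 0.012 m and z of oblong_mid in the frame of rail between 0.038 and 0.048 m and angle between the y axis of oblong_mid and the y axis of rail, either way round below 0.3 rad and x of stop_mid in the frame of dish between -0.04 and 0.04 m and y of stop_mid in the frame of dish between -0.05 and 0.05 m and height (world z) of stop_mid below 0.04 m and linear speed of each of stamp_round, stamp_square, stamp_oblong, stop below 0.02 m/s); the robot touches nothing.
It also fails if it takes over 106 s, if anything falls off the work surface, if the arm or the gripper's body presses on something with over 40 N, if the wrist force passes 120 N, or if a joint passes its speed limit or range.

## Working session

There is one attempt and no reset: what is moved stays moved. The work goes in short steps, each a Python script; the robot and the scene stay as the last script left them, time stands still between calls to the robot, and variables do not carry over. Pictures are saved under pics/ and viewed, and the job is handed in when it is done.

```bash
ls; mkdir -p pics
python3 - <<'E'
from station import bot
import cv2
print(bot.current_time(),bot.current_eef_pos(),bot.current_eef_rot(),bot.grasp_offset)
for n in ("scene","top","wrist"):
    c=bot.camera(n); cv2.imwrite(f"pics/{n}0.png",c["image"][:,:,::-1])
    print(n,{k:v for k,v in c.items() if k!="image"})
E
```

```text
pics
0.0 [0.23706133 0.60439354 0.21751064] [1.79996730e+02 1.44433782e-01 6.85866892e+01] 0.0188
scene {'fx': 435.40228573881876, 'fy': 435.40228573881876, 'cx': 311.0431474619389, 'cy': 240.045015529635, 'rvec': array([ 1.01754115,  2.25120398, -1.23473895]), 'tvec': array([ 0.38798948, -0.13789403,  1.23752617])}
top {'fx': 433.3656790015945, 'fy': 433.3656790015945, 'cx': 316.0686267225411, 'cy': 238.10322283829723, 'rvec': array([ 2.15233774, -2.11857606,  0.20850609]), 'tvec': array([-0.07479148,  0.56521116,  0.92549716])}
wrist {'fx': 390.5570140641733, 'fy': 390.5570140641733, 'cx': 322.2565678811293, 'cy': 248.7472888724758, 'tool_from_camera': array([[ 9.99998615e-01, -1.58071383e-03,  5.21551481e-04,
         6.76471839e-04],
       [ 1.39999563e-03,  9.68206931e-01,  2.50146713e-01,
        -6.86338659e-02],
       [-9.00380127e-04, -2.50145636e-01,  9.68207803e-01,
        -1.65204901e-01],
       [ 0.00000000e+00,  0.00000000e+00,  0.00000000e+00,
         1.00000000e+00]])}
```

View pics/scene0.png

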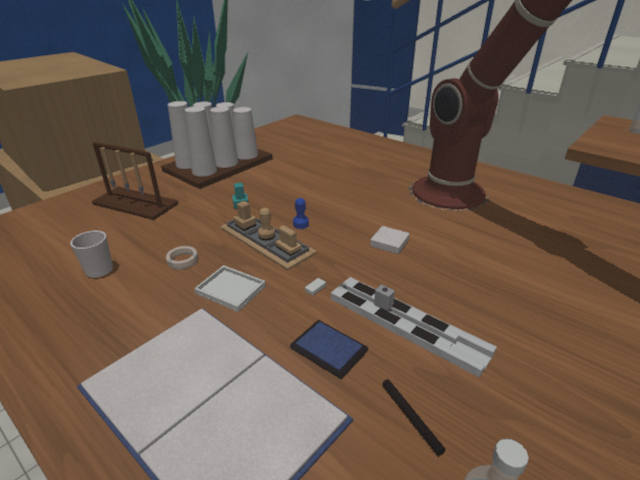

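View pics/top0.png

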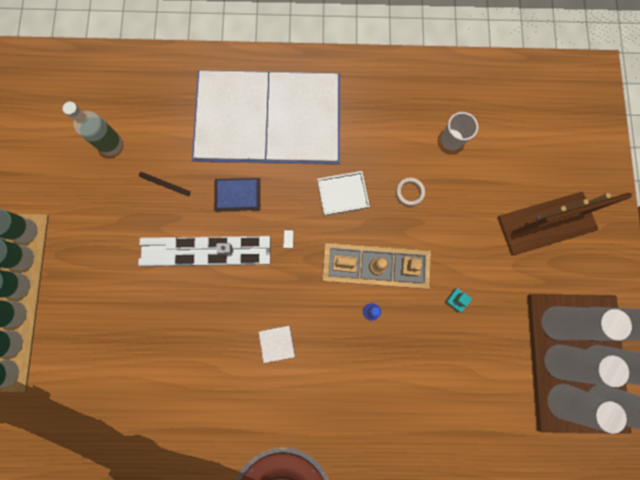

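View pics/wrist0.png

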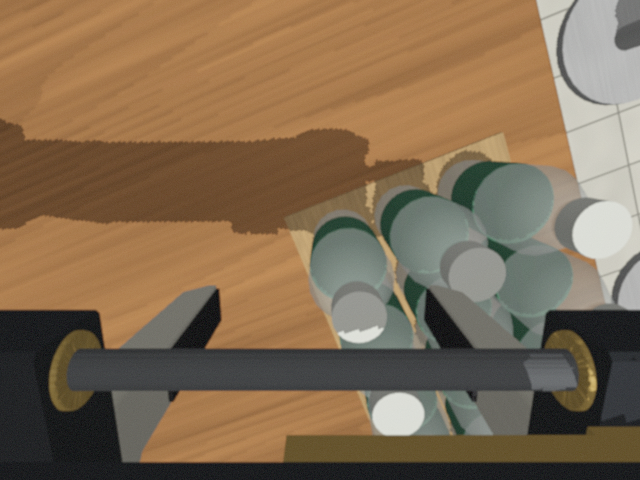

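The top view shows the rail at (205,251) with the steel stop at (223,248). The tray's stamps, left to right, are oblong (345,263), round (380,265) and square (412,264). The shallow walled dish is at (343,193). The look-alikes to leave are the blue round (372,311) and the turquoise square (459,299); the tile (277,344) and chip (288,239) are flat white pieces without walls, so neither is the dish. I'll confirm with an enlarged crop.

```bash
cat > h.py <<'E'
import numpy as np, cv2
from station import bot
def ray_fixed(c,uv,z):
    R=cv2.Rodrigues(c["rvec"])[0]; t=c["tvec"]
    K=np.array([[c["fx"],0,c["cx"]],[0,c["fy"],c["cy"]],[0,0,1]])
    uv=np.atleast_2d(np.asarray(uv,float)); d=(R.T@np.linalg.inv(K)@np.c_[uv,np.ones(len(uv))].T).T
    o=-R.T@t
    return o+d*((z-o[2])/d[:,2])[:,None]
from scipy.spatial.transform import Rotation as Ro
def wrist():
    p=np.array(bot.current_eef_pos()); r=np.array(bot.current_eef_rot())
    c=bot.camera("wrist"); T=np.eye(4); T[:3,:3]=Ro.from_euler('xyz',r,degrees=True).as_matrix(); T[:3,3]=p
    M=T@c["tool_from_camera"]; c["rvec"]=cv2.Rodrigues(M[:3,:3].T)[0]; c["tvec"]=-M[:3,:3].T@M[:3,3]
    return c
def proj(c,P):
    K=np.array([[c["fx"],0,c["cx"]],[0,c["fy"],c["cy"]],[0,0,1]])
    return cv2.projectPoints(np.atleast_2d(np.asarray(P,float)),c["rvec"],c["tvec"],K,None)[0].reshape(-1,2)
E
python3 - <<'E'
from h import *
c=bot.camera("top"); im=c["image"][:,:,::-1]
cv2.imwrite("pics/topcrop.png",cv2.resize(im[160:330,120:480],None,fx=2.2,fy=2.2,interpolation=cv2.INTER_CUBIC))
hsv=cv2.cvtColor(c["image"],cv2.COLOR_RGB2HSV)
m=((hsv[:,:,1]<60)&(hsv[:,:,2]>150)).astype(np.uint8)
n,l,s,cen=cv2.connectedComponentsWithStats(m)
for i in range(1,n):
    if s[i,4]>60 and 160<cen[i,1]<370 and 120<cen[i,0]<480: print(s[i],cen[i],ray_fixed(c,cen[i],0.0)[0])
for n,uv,z in [("railL",(139,252),.017),("railR",(270,250),.017),("stop",(223,247),.055),("obl",(345,262),.06),("rnd",(380,264),.07),("sq",(413,263),.07),("dish",(343,193),.01)]: print(n,ray_fixed(c,uv,z)[0])
E
```

```text
[ 317  171   53   44 1694] [342.76800472 192.48583235] [ 0.68893278 -0.12970072  0.        ]
[397 178  27  27 235] [410.04680851 191.14893617] [ 0.69547401 -0.29339542  0.        ]
[283 230  11  18 168] [287.93452381 238.67261905] [5.73013306e-01 3.98518139e-05 0.00000000e+00]
[ 138  236  132   30 2421] [198.33994217 250.58323007] [0.54093096 0.20959807 0.        ]
[ 259  326   36   37 1027] [276.19376826 343.85881207] [0.33006282 0.02042435 0.        ]
railL [0.53285229 0.34103388 0.017     ]
railR [0.54260525 0.0400137  0.017     ]
stop [0.54187923 0.14125821 0.055     ]
obl [ 0.51210034 -0.1305184   0.06      ]
rnd [ 0.50770055 -0.20649871  0.07      ]
sq [ 0.51109547 -0.27917328  0.07      ]
dish [ 0.68474305 -0.12948635  0.01      ]
```

View pics/topcrop.png

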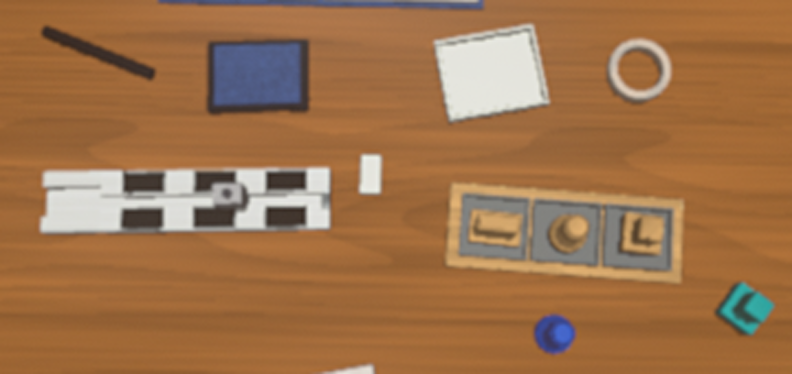

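The crop confirms the three wooden stamps stand in the grey tray rests, the plain wood ones. From left to right they are oblong, round, square, at crop pixels (495,228), (570,232) and (642,233). The targets are therefore oblong to the -105 seat, round to -30 and square to +45. Blue (554,333) and turquoise (745,308) stay put. The dish is the walled white box at (491,73). Next I'll take wrist close-ups for precise positions.

Run:
```python
from h import *
for p,yaw in [((.62,.19,.25),90),((.62,.19,.25),-90),((.66,-.17,.25),90),((.54,.19,.1),0),((.54,.19,.1),180),((.51,-.28,.1),0),((.51,-.28,.1),180)]:
    q=bot.ik(p,[180,0,yaw]); print(p,yaw,None if q is None else np.round(q,0))
bot.goto([.62,.19,.25],[180,0,90]); print(bot.current_time(),bot.current_eef_pos(),bot.current_eef_rot())
c=wrist(); cv2.imwrite("pics/w1.png",c["image"][:,:,::-1])
np.savez("w1.npz",**c)
```

```text
(0.62, 0.19, 0.25) 90 [-18.  34.  -1.  79.   1.  67.  70.]
(0.62, 0.19, 0.25) -90 [-41.  39.  42.  80. -26.  71. -87.]
(0.66, -0.17, 0.25) 90 [  5.  38.  14.  73.  -9.  70. 110.]
(0.54, 0.19, 0.1) 0 [-32.  37.  16. 103. -15.  42.  -8.]
(0.54, 0.19, 0.1) 180 [ -4.  39. -28. 102.  24.  45. 136.]
(0.51, -0.28, 0.1) 0 [  7.  41.  32. 101. -29.  46.  53.]
(0.51, -0.28, 0.1) 180 [  -8.   54.   65.  102.  -55.   63. -103.]
2.2333 [0.61938932 0.19180103 0.24994327] [-1.79973044e+02 -6.43784537e-02  9.01378301e+01]
```

View pics/w1.png

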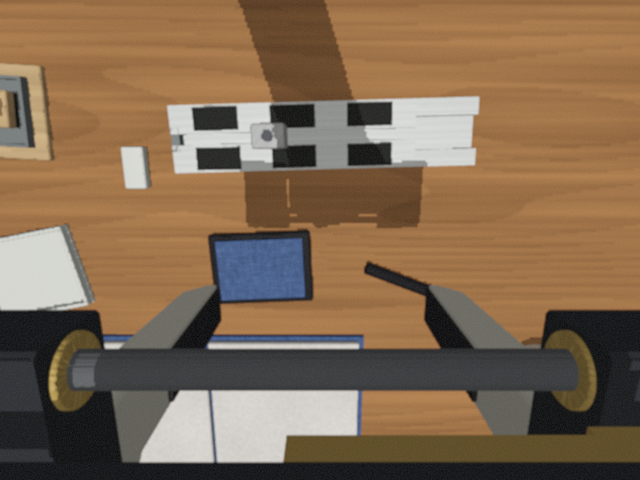

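The wrist picture shows the whole rail from (168,105) to (478,165) with three pairs of dark seats, and the stop's block top at about (267,135). Now the tray and dish view.

Run:
```python
from h import *
bot.goto([.66,-.17,.25],[180,0,90]); print(bot.current_time(),bot.current_eef_pos())
c=wrist(); cv2.imwrite("pics/w2.png",c["image"][:,:,::-1])
np.savez("w2.npz",**c)
c=np.load("w1.npz"); im=c["image"]
g=cv2.cvtColor(im,cv2.COLOR_RGB2GRAY)
m=((g<60)).astype(np.uint8); m[:90]=0; m[180:]=0
n,l,s,cen=cv2.connectedComponentsWithStats(m)
for i in range(1,n):
    if s[i,4]>100: print(s[i],cen[i],ray_fixed(c,cen[i],0.017)[0])
hsv=cv2.cvtColor(im,cv2.COLOR_RGB2HSV)
cv2.imwrite("pics/w1c.png",cv2.resize(im[90:180,155:345,::-1],None,fx=4,fy=4,interpolation=cv2.INTER_CUBIC))
```

```text
3.6417 [ 0.66064448 -0.16699965  0.25001743]
[ 23  90  11  56 235] [ 27.90212766 117.30638298] [ 0.5226649  -0.09221929  0.017     ]
[ 13  93   7  34 124] [ 16.03225806 109.45967742] [ 0.51549537 -0.10229428  0.017     ]
[348 103  43  22 894] [368.90715884 113.44071588] [0.51874419 0.23772113 0.017     ]
[271 105  43  22 854] [293.52810304 114.97540984] [0.52023421 0.16483769 0.017     ]
[193 107  44  22 861] [214.59698026 117.86527294] [0.52297695 0.08833823 0.017     ]
[348 144  43  21 839] [368.78188319 153.93802145] [0.55678987 0.23877141 0.017     ]
[273 146  43  21 813] [294.47601476 156.36777368] [0.5592057  0.16510108 0.017     ]
[197 148  44  21 798] [218.25438596 158.12907268] [0.56098218 0.08938961 0.017     ]
```

View pics/w1c.png

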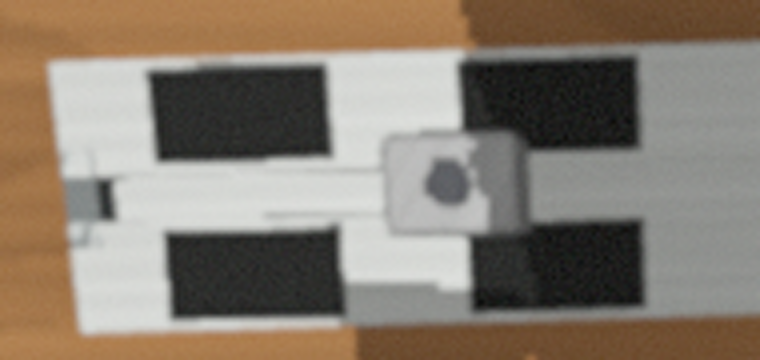

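View pics/w2.png

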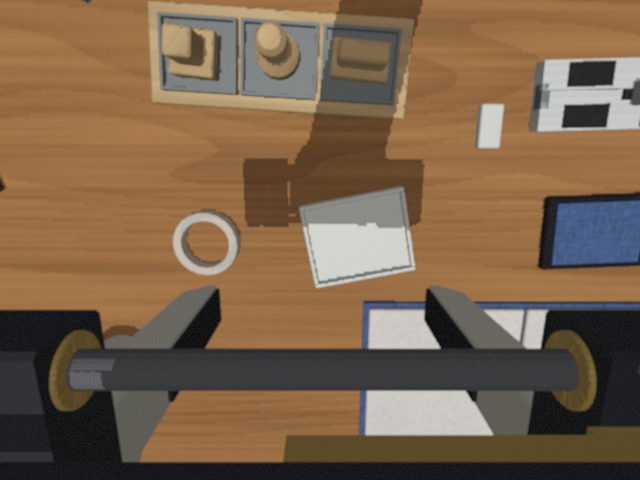

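Run:
```python
from h import *
c=np.load("w2.npz"); im=c["image"]
cv2.imwrite("pics/w2c.png",cv2.resize(im[0:120,145:415,::-1],None,fx=2.9,fy=2.9,interpolation=cv2.INTER_CUBIC))
cv2.imwrite("pics/w2d.png",cv2.resize(im[175:300,285:435,::-1],None,fx=4,fy=4,interpolation=cv2.INTER_CUBIC))
c1=np.load("w1.npz")
print("stop",ray_fixed(c1,(267,135.7),.055))
for p in [(.54,.15,.1),(.54,.31,.1),(.54,.09,.1)]:
  for y in (0,180,90,-90):
    q=bot.ik(p,[180,0,y]); print(p,y,None if q is None else np.round(q,0))
```

```text
stop [[0.54062868 0.14362868 0.055     ]]
(0.54, 0.15, 0.1) 0 [-30.  37.  20. 105. -18.  41.  -1.]
(0.54, 0.15, 0.1) 180 [ -5.  37. -20. 104.  18.  42. 145.]
(0.54, 0.15, 0.1) 90 [-17.  36.  -1. 104.   1.  40.  71.]
(0.54, 0.15, 0.1) -90 [-53.  52.  65. 105. -55.  61. -56.]
(0.54, 0.31, 0.1) 0 [-44.  41.  20.  94. -18.  48. -16.]
(0.54, 0.31, 0.1) 180 [-19.  42. -22.  93.  19.  49. 132.]
(0.54, 0.31, 0.1) 90 [-31.  40.  -2.  94.   2.  46.  57.]
(0.54, 0.31, 0.1) -90 [-64.  56.  65.  95. -55.  66. -75.]
(0.54, 0.09, 0.1) 0 [-24.  36.  20. 107. -18.  40.   5.]
(0.54, 0.09, 0.1) 180 [  1.  36. -20. 106.  18.  41. 151.]
(0.54, 0.09, 0.1) 90 [-11.  35.  -1. 106.   1.  39.  77.]
(0.54, 0.09, 0.1) -90 [-48.  51.  65. 107. -55.  60. -49.]
```

View pics/w2c.png

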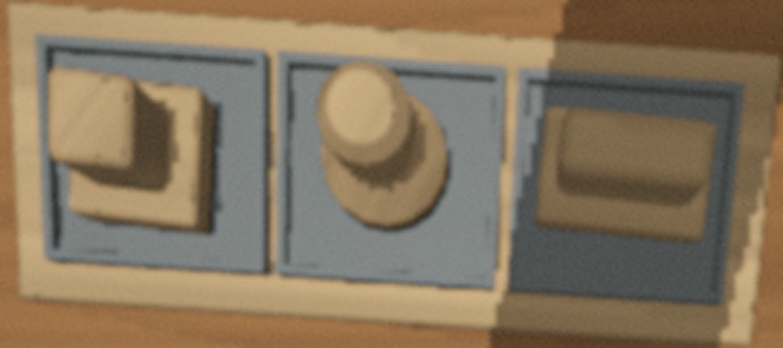

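View pics/w2d.png

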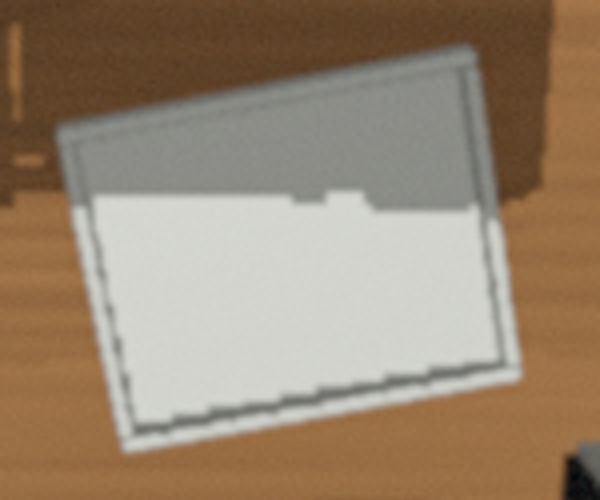

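```bash
cat >> h.py <<'E'
RAIL=np.array([.53898,.1940]); AX=np.array([-.0281,.9996]); YAW=1.61
def rp(y): return RAIL+AX*y
def st(t=""): print(t,round(bot.current_time(),2),np.round(bot.current_eef_pos(),4),"yaw",np.round(bot.current_eef_rot(),1)[2],"op",round(bot.current_opening(),4),"F",np.round(bot.current_ft_force(),1))
E
python3 - <<'E'
from h import *
c=np.load("w2.npz")
cr=np.array([(58,130),(472,48),(522,378),(125,452)])/4+[285,175]
P=ray_fixed(c,cr,.014); print(P, P.mean(0)); 
p=np.array([.5405,.1436])
bot.gripper_to(0.06)
bot.goto([*p,.11],[180,0,90+YAW]); st()
bot.move_l([*p,.025],speed=.1); st()
c=wrist(); cv2.imwrite("pics/w3.png",c["image"][:,:,::-1])
E
```

```text
[[ 0.65216344 -0.18933022  0.014     ]
 [ 0.6309451  -0.08352178  0.014     ]
 [ 0.7190578  -0.06528551  0.014     ]
 [ 0.74031832 -0.1721761   0.014     ]] [ 0.68562116 -0.1275784   0.014     ]
 5.78 [0.5421 0.142  0.1105] yaw 91.5 op 0.0599 F [1.2 0.9 1. ]
 6.78 [0.541  0.1437 0.0255] yaw 91.6 op 0.0602 F [ 0.5 -0.2  1.3]
```

View pics/w3.png

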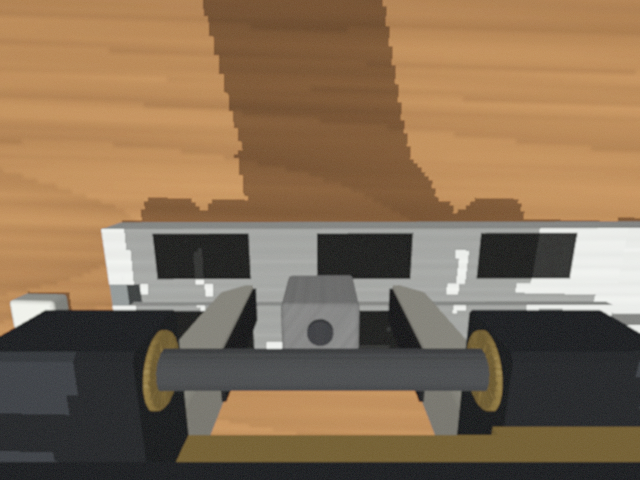

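The stop, with its top at (320,305), sits centred between the open fingers. I'll grip, slide and lift.

Run:
```python
from h import *
bot.gripper_to(0.02); st("grip")
p=rp(.120)
y0=bot.current_eef_pos()[1]
for f in (.04,.1,.120):
    bot.move_l([*rp(f),.025],speed=.1); st("slide")
bot.dwell(.15); st()
c=wrist(); cv2.imwrite("pics/w4.png",c["image"][:,:,::-1])
```

```text
grip 7.42 [0.5406 0.1435 0.0251] yaw 91.6 op 0.0297 F [-1.3  0.1  1.5]
slide 8.48 [0.5376 0.2355 0.0252] yaw 91.6 op 0.0296 F [-0.6  2.4  3.3]
slide 9.23 [0.5365 0.2947 0.0251] yaw 91.6 op 0.0298 F [ 0.7 -0.9  3.6]
slide 9.58 [0.5358 0.3149 0.0251] yaw 91.6 op 0.0299 F [ 1.3 -0.1  2.7]
 9.73 [0.5358 0.3149 0.0251] yaw 91.6 op 0.0294 F [0.3 2.2 4.4]
```

View pics/w4.png

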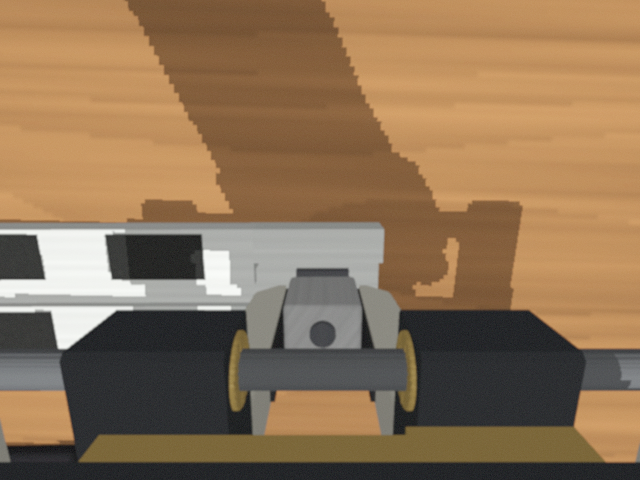

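The stop is at the open end, with the rail's end at (380,245). Lifting and carrying it to the dish.

Run:
```python
from h import *
p=rp(.120)
bot.move_l([*p,.045],speed=.06); st("lift")
bot.move_l([*p,.14],speed=.15); st("lift")
D=[.6856,-.1276]
bot.goto([*D,.14],[180,0,101]); st()
bot.move_l([*D,.05],speed=.15)
bot.move_l([*D,.0265],speed=.05); bot.dwell(.2); st("down")
bot.gripper_to(0.06); st("open")
bot.move_l([*D,.12],speed=.15); 
bot.goto([.585,-.2,.25],[180,0,90]); bot.dwell(.2); st()
c=wrist(); cv2.imwrite("pics/w5.png",c["image"][:,:,::-1]); np.savez("w5.npz",**c)
c=bot.camera("top"); cv2.imwrite("pics/top5.png",cv2.resize(c["image"][140:330,120:480,::-1],None,fx=2.2,fy=2.2,interpolation=cv2.INTER_CUBIC))
```

```text
lift 10.27 [0.5355 0.3138 0.0452] yaw 91.6 op 0.0297 F [ 0.7  0.1 -1.7]
lift 11.05 [0.5348 0.3135 0.139 ] yaw 91.6 op 0.0297 F [ 0.4  0.2 -1.7]
 12.76 [ 0.6859 -0.1247  0.1399] yaw 101.2 op 0.0299 F [ 0.3  1.1 -1.2]
down 14.32 [ 0.6857 -0.1276  0.0266] yaw 101.0 op 0.0296 F [ 0.1 -0.4 -0.6]
open 15.03 [ 0.6856 -0.1276  0.0265] yaw 101.0 op 0.0602 F [-0.3  0.2  0.2]
 16.75 [ 0.5853 -0.1982  0.2478] yaw 90.2 op 0.0601 F [ 0.7 -0.4 -0.2]
```

View pics/w5.png

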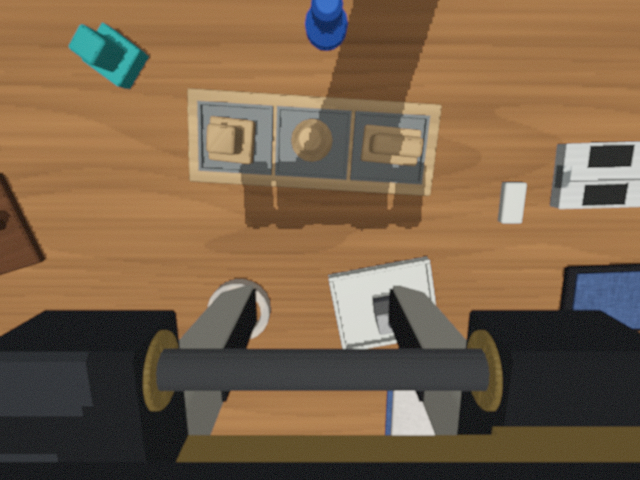

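View pics/top5.png

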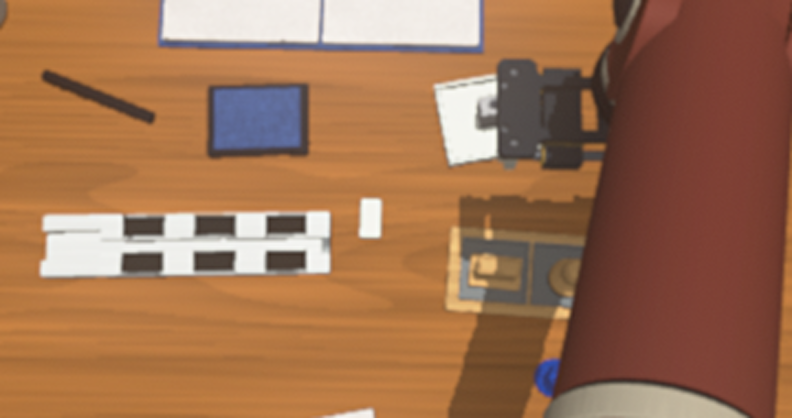

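The stop stands in the dish at (382,310) in the wrist view, and the rail is clear in the top view. Enlarging the tray.

Run:
```python
from h import *
c=np.load("w5.npz"); im=c["image"]
cv2.imwrite("pics/w5c.png",cv2.resize(im[85:200,185:445,::-1],None,fx=3,fy=3,interpolation=cv2.INTER_CUBIC))
hsv=cv2.cvtColor(im,cv2.COLOR_RGB2HSV)
# grey rest vs wood : stamps = wood inside tray rests
m=(hsv[:,:,1]>70).astype(np.uint8)
roi=np.zeros_like(m); roi[107:180,204:424]=1
m&=roi; m=cv2.morphologyEx(m,cv2.MORPH_OPEN,np.ones((3,3)))
cn,_=cv2.findContours(m,cv2.RETR_EXTERNAL,cv2.CHAIN_APPROX_NONE)
for k in cn:
    if cv2.contourArea(k)>150: print(cv2.boundingRect(k),cv2.contourArea(k),cv2.minAreaRect(k))
```

```text
(204, 142, 98, 38) 517.0 ((252.5, 160.49998474121094), (96.99998474121094, 36.99999237060547), -0.0)
(361, 125, 62, 41) 2002.0 ((392.08050537109375, 145.1303253173828), (59.894264221191406, 36.301998138427734), 6.170175075531006)
(292, 119, 40, 42) 1277.5 ((311.5, 139.5), (41.0, 39.0), 90.0)
(207, 117, 48, 47) 1902.0 ((229.98773193359375, 139.63525390625), (47.712337493896484, 44.362510681152344), 5.19442892074585)
(338, 107, 86, 73) 520.0 ((380.5, 143.0), (72.0, 85.0), 90.0)
```

View pics/w5c.png

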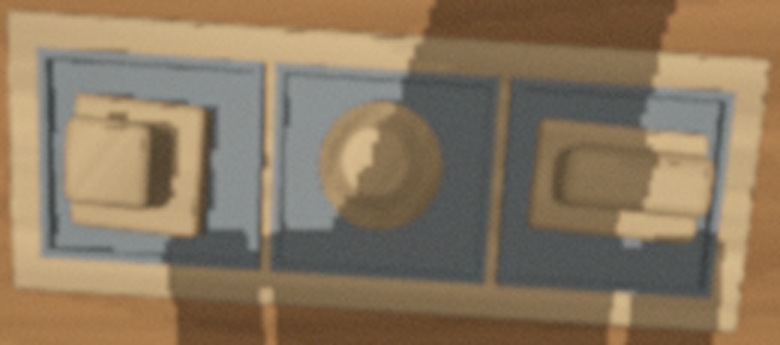

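Run:
```python
from h import *
c=np.load("w5.npz")
f=lambda u,v,z: ray_fixed(c,(u/3+185,v/3+85),z)[0].round(4)
print("sq top",f(108,162,.073),"foot",f(140,165,.035))
print("rd knob",f(375,162,.08),"foot",f(381,165,.017))
print("ob top",f(634,181,.063),"foot",f(620,181,.027))
for i in [((265,160)),(500,180)]: print("divider",f(*i,.018))
for p,y in [((.51,-.13,.1),-6),((.505,-.2,.1),-3),((.505,-.275,.1),-5)]:
    for a in (0,90):
        q=bot.ik(p,[180,0,y+a]); print(p,y+a,None if q is None else np.round(q,0))
```

```text
sq top [ 0.5094 -0.2823  0.073 ] foot [ 0.5094 -0.2818  0.035 ]
rd knob [ 0.5095 -0.2075  0.08  ] foot [ 0.5089 -0.2073  0.017 ]
ob top [ 0.5143 -0.1331  0.063 ] foot [ 0.5139 -0.1309  0.027 ]
divider [ 0.5074 -0.2449  0.018 ]
divider [ 0.5136 -0.1685  0.018 ]
(0.51, -0.13, 0.1) -6 [ -2.  35.  21. 110. -19.  38.  24.]
(0.51, -0.13, 0.1) 84 [ 12.  33.   0. 110.  -0.  37.  96.]
(0.505, -0.2, 0.1) -3 [  6.  36.  20. 107. -18.  40.  34.]
(0.505, -0.2, 0.1) 87 [ 19.  34.   0. 107.  -0.  39. 106.]
(0.505, -0.275, 0.1) -5 [ 13.  38.  21. 102. -19.  43.  39.]
(0.505, -0.275, 0.1) 85 [ 26.  37.   1. 102.  -1.  41. 112.]
```

The heights agree with each other. Oblong first, to the rightmost seat.

```bash
cat >> h.py <<'E'
def pick(p,yaw,z,op,name):
    bot.gripper_to(op)
    bot.goto([*p,z+.08],[180,0,yaw])
    bot.move_l([*p,z],speed=.12); bot.dwell(.15); st(name+" at")
    bot.gripper_to(0.005); st("grip")
    bot.move_l([*p,z+.02],speed=.06); bot.move_l([*p,.18],speed=.2); st("lift")
def place(y,yaw,z,op,view):
    p=rp(y)
    bot.goto([*p,.18],[180,0,yaw]); 
    bot.move_l([*p,z+.02],speed=.2); bot.move_l([*p,z],speed=.04); bot.dwell(.25); st("down")
    bot.gripper_to(op); st("open")
    bot.move_l([*p,z+.03],speed=.08); bot.move_l([*p,.17],speed=.2)
    c=bot.camera("scene"); cv2.imwrite(f"pics/{view}.png",cv2.resize(c["image"][160:380,200:520,::-1],None,fx=2.4,fy=2.4,interpolation=cv2.INTER_CUBIC))
E
python3 - <<'E'
from h import *
pick([.5141,-.132],-6.2,.033,.05,"oblong")
c=wrist(); cv2.imwrite("pics/w6.png",c["image"][:,:,::-1])
place(-.105,YAW,.040,.05,"s6"); st()
E
```

```text
oblong at 19.55 [ 0.5148 -0.1322  0.0338] yaw -6.2 op 0.0501 F [ 0.4  0.8 -0. ]
grip 20.17 [ 0.514  -0.1319  0.033 ] yaw -6.2 op 0.0178 F [-0.4 -0.6  1.5]
lift 21.43 [ 0.5132 -0.1316  0.179 ] yaw -6.2 op 0.0178 F [ 1.4  0.4 -1. ]
down 24.02 [0.542  0.089  0.0401] yaw 1.6 op 0.0179 F [-0.1  1.1 -1.3]
open 24.75 [0.5419 0.089  0.04  ] yaw 1.6 op 0.05 F [-0.3 -0.  -0.4]
 25.98 [0.5406 0.0891 0.1683] yaw 1.6 op 0.0501 F [-0.3 -0.5 -0.6]
```

View pics/w6.png

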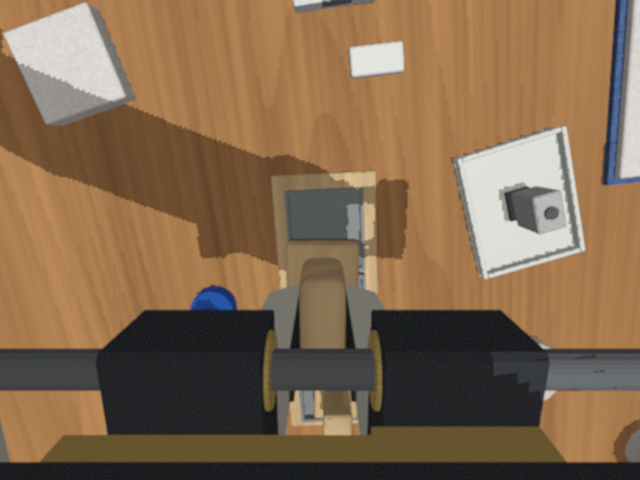

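View pics/s6.png

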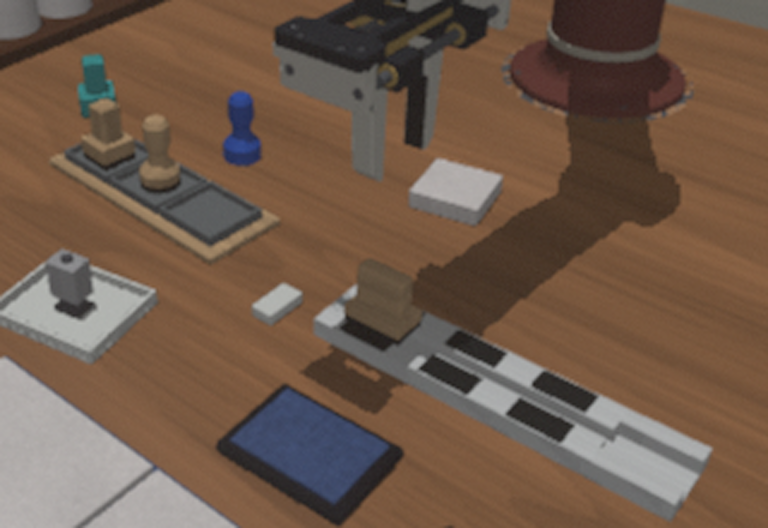

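The oblong stands upright on the rightmost seat, at crop (383,300). The stop stands in the dish, at crop (70,280). Round next.

Run:
```python
from h import *
pick([.5092,-.2074],-3,.048,.06,"round")
c=wrist(); cv2.imwrite("pics/w7.png",c["image"][:,:,::-1])
place(-.03,YAW,.055,.06,"s7"); st()
```

```text
round at 28.52 [ 0.5098 -0.2076  0.0489] yaw -3.0 op 0.0601 F [-0.   0.7 -0. ]
grip 29.18 [ 0.5091 -0.2074  0.048 ] yaw -3.0 op 0.025 F [-1.1 -0.8 -0.2]
lift 30.38 [ 0.5084 -0.2068  0.1789] yaw -3.0 op 0.0254 F [ 0.   0.7 -1.8]
down 33.39 [0.5399 0.164  0.0551] yaw 1.6 op 0.0254 F [ 0.6 -0.1 -1. ]
open 34.14 [0.5398 0.164  0.055 ] yaw 1.6 op 0.0596 F [ 0.4  0.4 -0.1]
 35.29 [0.5385 0.1639 0.1684] yaw 1.6 op 0.0601 F [ 0.   0.3 -0.1]
```

View pics/w7.png

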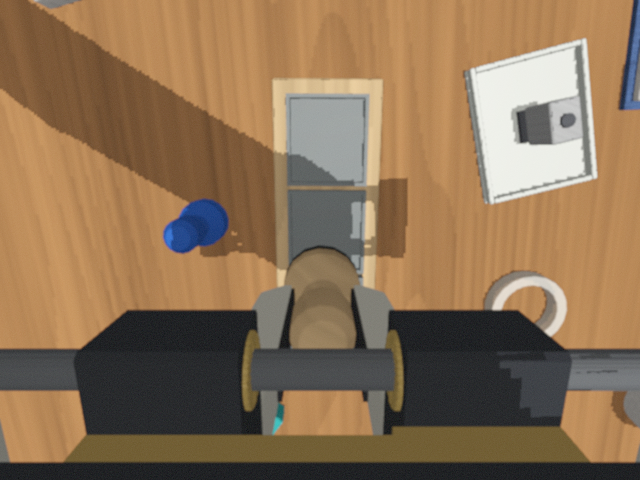

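View pics/s7.png

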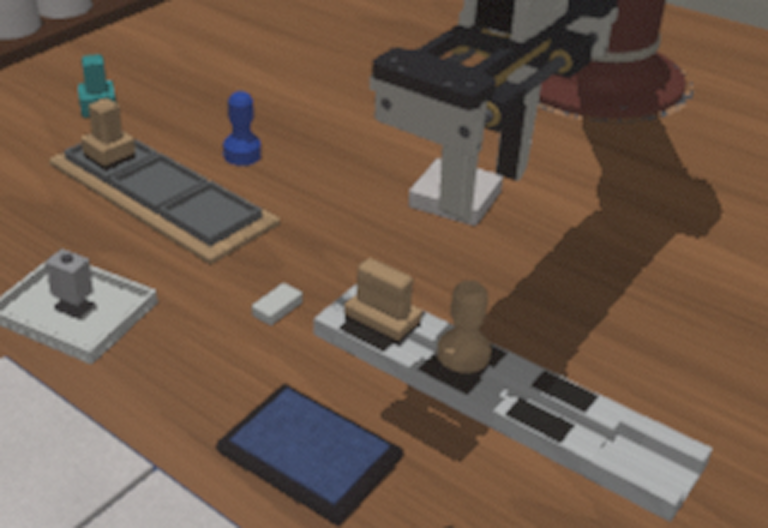

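The round stamp stands upright on the middle seat, at crop (465,330). Square next.

Run:
```python
from h import *
pick([.5094,-.2821],-5,.040,.05,"square")
c=wrist(); cv2.imwrite("pics/w8.png",c["image"][:,:,::-1])
place(.045,YAW,.047,.05,"s8"); st()
bot.goto([.62,.19,.25],[180,0,90]); bot.dwell(.2); st()
c=wrist(); cv2.imwrite("pics/w9.png",c["image"][:,:,::-1]); np.savez("w9.npz",**c)
```

```text
square at 38.34 [ 0.51   -0.2825  0.041 ] yaw -5.0 op 0.0499 F [ 0.7 -0.5  0.6]
grip 38.88 [ 0.5094 -0.2821  0.0401] yaw -5.0 op 0.0238 F [1.  0.8 1.1]
lift 40.12 [ 0.5086 -0.2814  0.1788] yaw -5.0 op 0.0237 F [ 0.3  0.5 -1. ]
down 43.67 [0.5378 0.239  0.0471] yaw 1.6 op 0.024 F [ 0.6  0.7 -1.5]
open 44.32 [0.5377 0.239  0.047 ] yaw 1.6 op 0.05 F [ 0.1  0.5 -0.6]
 45.51 [0.5364 0.2387 0.1683] yaw 1.6 op 0.0496 F [ 1.   0.9 -0. ]
 46.97 [0.6195 0.1905 0.2495] yaw 90.0 op 0.0498 F [-0.1 -0.6  0.4]
```

View pics/s8.png

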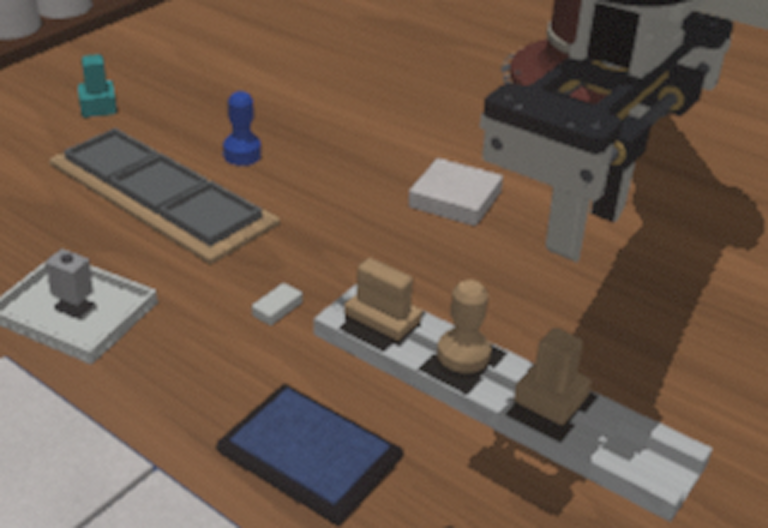

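View pics/w9.png

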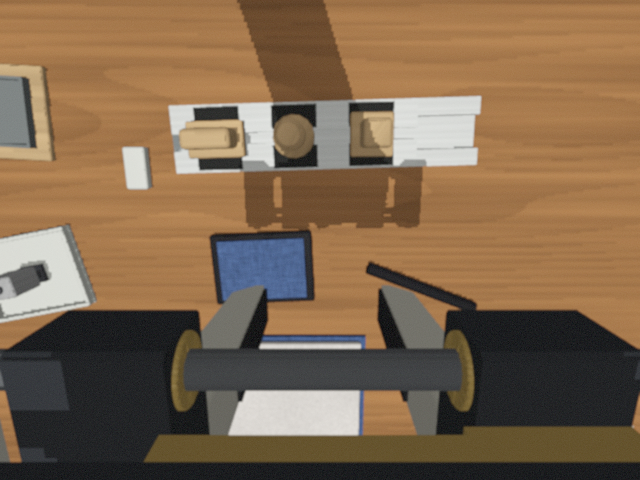

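All three stand on their seats in order: oblong (213,138), round (293,136), square (372,134). A numeric check before handing in.

Run:
```python
from h import *
c=np.load("w9.npz"); im=c["image"]
hsv=cv2.cvtColor(im,cv2.COLOR_RGB2HSV)
m=((hsv[:,:,1]>70)&(hsv[:,:,2]>60)).astype(np.uint8); r=np.zeros_like(m); r[108:166,176:470]=1; m&=r
m=cv2.morphologyEx(m,cv2.MORPH_OPEN,np.ones((3,3)))
cn,_=cv2.findContours(m,cv2.RETR_EXTERNAL,cv2.CHAIN_APPROX_NONE)
N=np.array([AX[1],-AX[0]])
for k in cn:
    if cv2.contourArea(k)>300:
        R=cv2.minAreaRect(k); 
        for z in (.03,.041): 
            P=ray_fixed(c,R[0],z)[0][:2]-RAIL; print(cv2.boundingRect(k),np.round(R[2],1),z,"rail x,y",(P@N).round(4),(P@AX).round(4))
f=cv2.resize(im[95:180,160:480,::-1],None,fx=2.5,fy=2.5,interpolation=cv2.INTER_CUBIC); cv2.imwrite("pics/w9c.png",f)
```

```text
(180, 119, 66, 40) 90.0 0.03 rail x,y 0.0004 -0.107
(180, 119, 66, 40) 90.0 0.041 rail x,y 0.0007 -0.104
(274, 114, 40, 45) 90.0 0.03 rail x,y 0.0003 -0.0301
(274, 114, 40, 45) 90.0 0.041 rail x,y 0.0007 -0.0293
(350, 110, 43, 48) 90.0 0.03 rail x,y 0.0002 0.0433
(350, 110, 43, 48) 90.0 0.041 rail x,y 0.0005 0.0419
```

View pics/w9c.png

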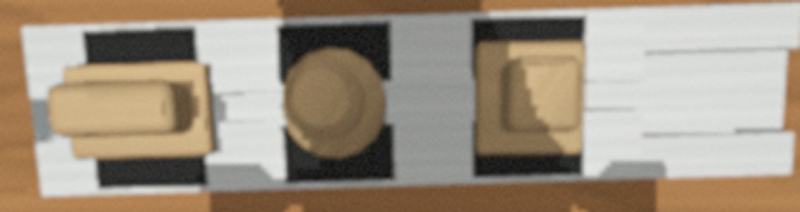

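All three are centred to within about 3 mm and stand upright, the stop is in the dish, and the gripper is clear of everything. Handing in.

```bash
python3 -c "
from station import bot
bot.hand_in(); print(bot.current_time())"
```

```text
the job is handed in; nothing more can be done
the job is handed in; nothing more can be done
```

I finished the job and handed it in at about 47 s of the 106 s allowed; the system gave no verdict.

- **Stop:** I slid it along the slot to the open left end (about y = +120 mm on the rail), lifted it out and put it in the white dish. It was standing there in the last pictures.
- **Stamps:** the tray order, left to right, was oblong, round, square. The oblong went to the rightmost seat, the round to the middle one and the square to the leftmost.
- **Look-alikes:** I left the blue round and turquoise square ones alone.

The last wrist-camera check put the stamps at these positions on the rail:

| Stamp | Across the rail | Along the rail | Seat |
|---|---|---|---|
| Oblong | under 1 mm | -104 to -107 mm | -105 mm |
| Round | under 1 mm | about -30 mm | -30 mm |
| Square | under 1 mm | 42 to 43 mm | +45 mm |

All three looked upright, with the oblong's long side along the rail. I judged upright and the oblong's direction by eye, because the outline fit gave no usable angle. The force readings I took stayed under about 6 N, and no check failed or disagreed with another.

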